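# Set the plug sizing board

## Robot

A 6-joint arm with a two-finger parallel gripper is mounted at the origin on the work surface; the furniture and walls round the work are solid. World frame = base frame: x ahead of the robot, y to its left, z up, the work surface at z = 0. Lengths are in m, angles in degrees, forces in N, time in s.
With the tool pointing down it reaches from about 0.375 to 0.9 m from the base axis. Payload 3.1 kg.
Tool frame: the origin (TCP) lies between the finger pads; the fingertips stand 11 mm ahead of it and the grasp point (between the pads) lies 8 mm behind it; x points along the fingers, y is the direction in which the jaws open and shut, and the axes are right-handed (so a half turn about x gives the same grasp; the last joint's range is limited). The gripper opens to 87 mm and grips with 3 to 60 N. Pads are 19 mm wide; open, the fingers measure 117 mm over their backs; the gripper's body (75 mm by 190 mm) begins 51 mm behind the grasp point.
Start: joints at [-78.008, 30.224, 82.088, -0, 67.689, -10.227], TCP at [0.236, -0.579, 0.234] pointing down, gripper open.
Joint ranges: [-176.69, 176.69], [-43.24, 126.21], [12.49, 139.97], [-82, 262], [0, 151.66], [-163.58, 163.58]. Speed limits (degrees/s): [159.86, 159.86, 180, 180, 180, 180].

## Interface

Orientations are given as a 3x3 rotation matrix whose columns are the frame's x, y, z axes.
In Python, from rig import bot gives the robot as it stands.
- The arm moves only by the shell command python3 -m inch 'ROWS' [OPENING]. ROWS is a JSON object of lists of equal length, an entry for each row: "dp": the shift along the tool's x, y, z in mm, a list of three; "yaw": the turn about the tool's x in degrees. In form: {"dp": [[tx, ty, tz], ...], "yaw": [yaw, ...]}. A call has 1 to 20 rows; each row shifts and turns the commanded pose from where the row before left it, along the tool's axes as they then stand; what a row does not reach is not made up. A row lasts 1/12 s, in which the tool goes at most 41.7 mm and 7.16 degrees, less where a joint would pass 70% of its speed; a pose out of reach is approached as far as the arm can. A call is refused whole if a number of a shift passes 41.7 or a number of a turn 7.16, either way. A call with a gripper value outside its range is refused whole. OPENING is the finger opening in mm, from 0 to 87, set as the call begins (- or left out, the last holds). The fingers move at their own pace and stop on an object; the grip force is fixed at half the most. Time passes only in rows, so rows that do not move let the fingers close. It gives the time, the measured TCP pose, the force and the opening at its end, in the units of the state.
- bot.read_state(): the state, without advancing time (a new reading comes with each control period).
- bot.capture(name): name is "side" or "top"; returns a dict with "color" (384x512x3 uint8, red, green, blue), "intrinsics" (3x3 intrinsics, pixels), "pose" (4x4, takes a point from camera to world coordinates). Camera axes: x right, y down, z forward; pixel columns grow to the right and rows downward; lengths in m; the calibration is good to about 2 mm. A picture is of the moment at which its call begins. There is no depth.
- bot.hand_in(): hands the job in, once; it reports no verdict.
The state is a dict: "time_s": time; "joint_positions": joint angles; "qvel": joint speeds; "tau": joint torques, N m; "position": TCP position; "tcp_rot": TCP orientation; "force": force on the tool from outside, world axes, zero at the start; "moment": the same for the moment, N m; "opening": opening from 0.0 (shut) to 1.0 (fully open).
Only numpy, scipy, OpenCV 4.12 (cv2) and the standard library are available. Lean on these libraries where they do the work, as an engineer would, in place of code of your own. Each camera call takes 0.05 s, during which the arm holds its last target.

## Task

Set the sizing board for the metal plug that stands in the blue-ringed bay: without lifting it off the board, slide it over to the hole in the graded row that matches its diameter and let it drop in, pressing it fully home. Then slide the black stop along its rail until its pointer stands at the middle of that hole, with the red cam lever still open, and finally flip the lever over to the back, fully down, to lock the stop. Leave the other two plugs where they are and do not disturb the things around.

Things in the scene. Friction and masses are not known exactly. Their poses are not given: they have to be found in the camera images.
- sizing_board: fixed pale wooden board on the bench, 24 mm thick. x axis points to its back (away from the robot), y to its left. Origin at bench level under the hole row: it spans x -100 to 80, y -160 to 170 mm, top at z = 24 mm. Holes in a row at x = 0, y = 60, 0, -60, -120; idle plugs parked near x = -65, y = 75 and 132; aluminium rail along y at x = 48, it and its end blocks up to 13 mm above the top
- hole_28 (a point): point at the centre of the mouth of the first (leftmost, smallest) hole of the row, 28 mm nominal (30 mm actual bore), in the top face of the sizing board (24 mm above the bench); the hole is 8 mm deep with a flat dark floor; axes as the board's
- hole_36 (a point): point at the centre of the mouth of the second hole of the row, 36 mm nominal (38 mm actual bore), in the top face of the sizing board (24 mm above the bench); the hole is 8 mm deep with a flat dark floor; axes as the board's
- hole_44 (a point): point at the centre of the mouth of the third hole of the row, 44 mm nominal (46 mm actual bore), in the top face of the sizing board (24 mm above the bench); the hole is 8 mm deep with a flat dark floor; axes as the board's
- hole_52 (a point): point at the centre of the mouth of the fourth (rightmost, largest) hole of the row, 52 mm nominal (54 mm actual bore), in the top face of the sizing board (24 mm above the bench); the hole is 8 mm deep with a flat dark floor; axes as the board's
- bay (a point): centre of the bay on the board's top face, a blue ring 68 mm across; the plug that is to be sized starts within about 6 mm of it
- plug_36: turned grey aluminium plug, upright cylinder 36 mm in diameter, 18 mm tall, foot bevelled 2.5 mm, about 50 g. Origin at the centre of its underside, z up its axis. Matches the 36 mm hole; home there, 10 mm of it stands above the board. Starts upright on the board's top, in the blue-ringed bay or in one of the two parking spots at the front left
- plug_44: turned grey aluminium plug, upright cylinder 44 mm in diameter, 18 mm tall, foot bevelled 2.5 mm, about 75 g. Origin at the centre of its underside, z up its axis. Matches the 44 mm hole; home there, 10 mm of it stands above the board. Starts upright on the board's top, in the blue-ringed bay or in one of the two parking spots at the front left
- plug_52: turned grey aluminium plug, upright cylinder 52 mm in diameter, 18 mm tall, foot bevelled 2.5 mm, about 105 g. Origin at the centre of its underside, z up its axis. Matches the 52 mm hole; home there, 10 mm of it stands above the board. Starts upright on the board's top, in the blue-ringed bay or in one of the two parking spots at the front left
- stop (a joint): travel in m of the black stop along the rail: 0 at the left (pointer at board y = 120 mm), growing to the right (board -y) to 0.24; starts at 0 to 0.04. Slides with about 3 N, stays where left. Block 30 (x) by 36 mm (y), 2 to 28 mm above the board top, centred on the rail (board x = 48 mm); push its left or right face above the rail, 16 to 26 mm above the board top
- stop_pointer (a point): tip of the small red pointer on the front of the stop, in the middle of its width, at board x = 26 mm; moves with the stop. Axes as the board's
- cam_lever (a joint): angle in rad of the red lever on the stop; hinge parallel to the rail (board y), 32 mm above the board top, at board x = 48 mm, mid stop. 0 = open, leaning 45 degrees from vertical to the front (board -x); grows as it swings up and over to the back; 2.356 (end stop) = level, pointing back, locked. Starts at 0 to 0.25; turns with about 0.06 N m, stays where left
- lever_tip (a point): tip end of the red cam lever, on its centre line, 42 mm from its hinge; the paddle is 16 mm wide (along the rail) and 8 mm thick
- mug: orange stoneware mug 124x85x120 mm with handle, bystander to the right behind the board. Origin at the middle of its underside
- tape_roll: tan roll of masking tape 104 mm across, 25 mm thick, lying flat to the right of the board, bystander. Origin at the middle of its underside
Things that resemble listed ones, but are neither listed nor needed, are in the scene too. Leave any green or pink look-alike of the plug_44 alone.

How it is judged:
By the outcome, as a careful person would: the job done as asked, in the order asked, and still so for the second after the job is handed in, with the robot touching nothing.
It also fails if it takes over 61 s, if anything falls off the work surface, if the arm or the gripper's body presses on something with over 40 N, if the wrist force passes 120 N, or if a joint passes its speed limit or range.

## Working session

There is one attempt and no reset: what is moved stays moved. The work goes in short steps, Python scripts to look and compute and a shell command to move; the robot and the scene stay as the last step left them, time stands still between calls to the robot, and variables do not carry over. Pictures are saved under pics/ and viewed, and the job is handed in when it is done.

```bash
ls; mkdir -p pics
python3 - <<'E'
from rig import bot
import cv2,pickle
s=bot.read_state(); print(s['time_s'],s['position'],s['tcp_rot'],s['opening'])
for n in('top','side'):
    c=bot.capture(n); pickle.dump(c,open(f'{n}0.pkl','wb'))
    cv2.imwrite(f'pics/{n}0.png',c['color'][:,:,::-1]); print(c['intrinsics'],c['pose'])
E
```

```text
pics
0.0 [ 0.23621558 -0.57788536  0.23258199] [[-4.72610394e-04  3.78161787e-01 -9.25739401e-01]
 [ 2.11026542e-03 -9.25737066e-01 -3.78161911e-01]
 [-9.99997662e-01 -2.13227910e-03 -3.60508783e-04]] 1.0022457654990156
[[430.58957663   0.         253.7008032 ]
 [  0.         430.58957663 192.21814985]
 [  0.           0.           1.        ]] [[-0.01438541 -0.98749388  0.15699967  0.39930924]
 [-0.99989532  0.01396352 -0.0037899   0.22190309]
 [ 0.00155024 -0.15703775 -0.98759138  1.0813943 ]
 [ 0.          0.          0.          1.        ]]
[[481.69702118   0.         252.35138296]
 [  0.         481.69702118 192.31650775]
 [  0.           0.           1.        ]] [[ 0.99969275 -0.01972873  0.01500583  0.51970641]
 [-0.02100116 -0.35258762  0.93554311 -0.88217241]
 [-0.01316621 -0.93557081 -0.35289362  0.51048648]
 [ 0.          0.          0.          1.        ]]
```

View pics/top0.png

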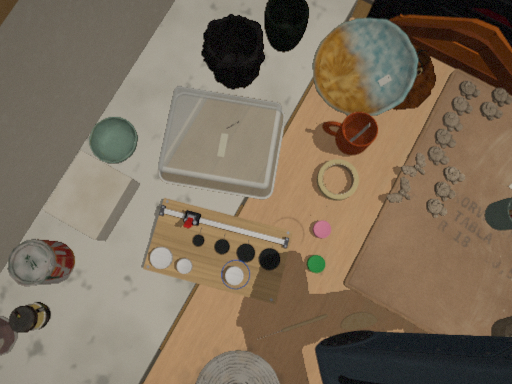

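View pics/side0.png

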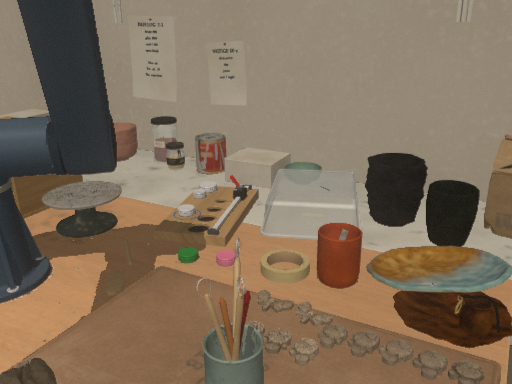

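The top view shows the board at about (215,250). The holes are at about (198,240), (222,247), (246,253) and (270,259). The plug to be sized is in the ring at (235,274), the idle plugs are at (161,258) and (184,266), and the stop is at about (190,218). I'll measure these next.

```bash
cat > h.py <<'E'
import numpy as np,cv2,pickle
def ray(c,u,v):
    K=c['intrinsics'];T=c['pose'];d=T[:3,:3]@np.linalg.inv(K)@np.array([u,v,1.]);return T[:3,3],d
def onz(c,u,v,z):
    o,d=ray(c,u,v);return o+d*(z-o[2])/d[2]
def proj(c,p):
    T=c['pose'];q=T[:3,:3].T@(np.array(p)-T[:3,3]);q=c['intrinsics']@q;return q[:2]/q[2]
def crop(c,x0,x1,y0,y1,k,name):
    cv2.imwrite(name,cv2.resize(c['color'][y0:y1,x0:x1,::-1],None,fx=k,fy=k,interpolation=cv2.INTER_CUBIC))
E
python3 - <<'E'
from h import *
t=pickle.load(open('top0.pkl','rb'));s=pickle.load(open('side0.pkl','rb'))
crop(t,135,305,190,310,4.7,'pics/t0c.png');crop(s,160,270,165,250,7,'pics/s0c.png')
im=t['color'].astype(int)
def blobs(m,lo,hi,z,nm):
    n,l,st,ce=cv2.connectedComponentsWithStats(m.astype(np.uint8))
    for i in range(1,n):
        x,y=ce[i]
        if lo<st[i,4]<hi and 135<x<305 and 195<y<305:
            c=[k for k in cv2.findContours((l==i).astype(np.uint8),0,1)[0]][0]
            p=onz(t,x,y,z); sc=(t['pose'][2,3]-z)/430.6/.9876
            print(nm,ce[i].round(1),st[i,4],p.round(4),'d~',1e3*np.sqrt(4*st[i,4]/np.pi)*sc)
g=im.max(2);sat=im.max(2)-im.min(2)
blobs(g<60,40,600,.024,'dark')
blobs((im.min(2)>175)&(sat<40),60,900,.042,'white')
E
```

```text
dark [193.5 215.5] 83 [0.5115 0.367  0.024 ] d~ 25.56088953723097
dark [198. 240.] 99 [0.4511 0.3556 0.024 ] d~ 27.916085167489513
dark [221.6 246.2] 160 [0.4352 0.298  0.024 ] d~ 35.489257127193376
dark [245.5 252.4] 249 [0.4195 0.2399 0.024 ] d~ 44.27275936513977
dark [269.1 258.9] 359 [0.4031 0.1828 0.024 ] d~ 53.15989832259466
white [249.3 232.6] 224 [0.4663 0.2298 0.042 ] d~ 41.2766356972822
white [232.3 274.1] 140 [0.3687 0.2716 0.042 ] d~ 32.632045738106044
```

```bash
python3 -c "
import rig,inspect;print(open('/dev/null').read())"; python3 -m inch --help 2>&1 | head -5
```

```text
invalid input: not JSON, or not a number
```

View pics/t0c.png

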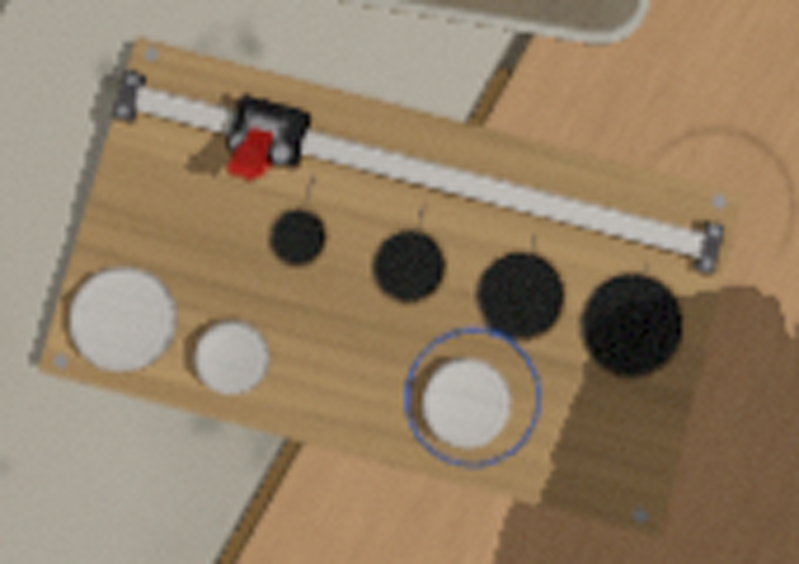

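View pics/s0c.png

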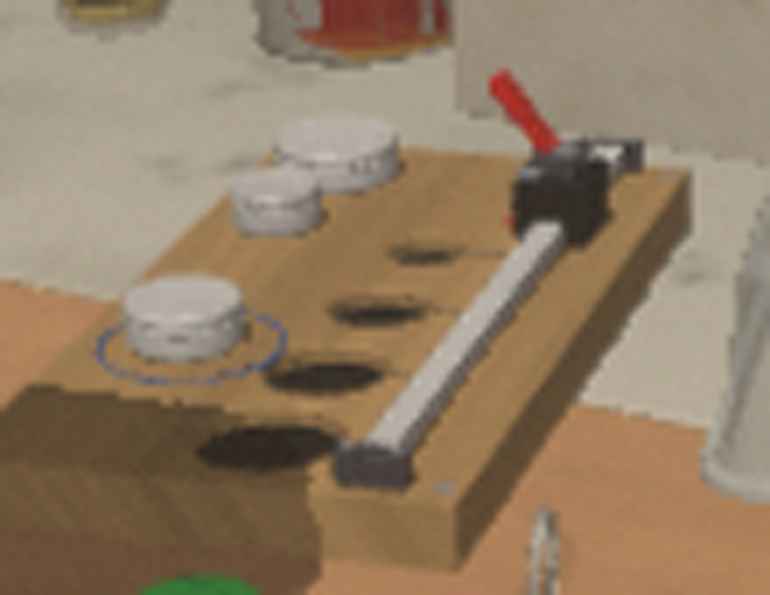

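The ringed plug measures about 44 mm, with the 52 mm and 36 mm plugs parked, so the target is hole_44. Next I need the precise plug, stop and board poses, and the height of the obstacles on the way there.

```bash
cat >> h.py <<'E'
PHI=np.arctan2(-0.048,0.1728)
O=np.array([.4353,.298])
bx=np.array([np.cos(PHI),np.sin(PHI)]);by=np.array([-np.sin(PHI),np.cos(PHI)])
def tob(p): d=np.array(p[:2])-O; return np.array([d@bx,d@by])*1e3
def tow(b): return O+(bx*b[0]+by*b[1])/1e3
def tri(a,ua,b,ub):
    o1,d1=ray(a,*ua);o2,d2=ray(b,*ub)
    s=np.linalg.lstsq(np.c_[d1,-d2],o2-o1,rcond=None)[0];p,q=o1+s[0]*d1,o2+s[1]*d2
    return (p+q)/2,np.linalg.norm(p-q)
E
python3 - <<'E'
from h import *
t=pickle.load(open('top0.pkl','rb'));s=pickle.load(open('side0.pkl','rb'))
print('phi',np.degrees(PHI))
g=cv2.cvtColor(t['color'],cv2.COLOR_RGB2GRAY)
K=6;x0,y0=140,235
hsv=cv2.cvtColor(t['color'],cv2.COLOR_RGB2HSV)
for (u,v) in ((161,258),(184,266),(234,275.7)):
    # white: low saturation, bright; upsample and take blob
    sub=cv2.getRectSubPix(hsv[:,:,1],(41,41),(u,v));val=cv2.getRectSubPix(hsv[:,:,2],(41,41),(u,v))
    S=cv2.resize(sub,None,fx=K,fy=K,interpolation=cv2.INTER_CUBIC);V=cv2.resize(val,None,fx=K,fy=K,interpolation=cv2.INTER_CUBIC)
    m=((S<50)&(V>165)).astype(np.uint8)
    m=cv2.morphologyEx(m,cv2.MORPH_OPEN,np.ones((13,13)))
    n,l,st,ce=cv2.connectedComponentsWithStats(m);i=l[K*41//2,K*41//2]
    c=cv2.findContours((l==i).astype(np.uint8),0,1)[0][0];(cx,cy),r=cv2.minEnclosingCircle(c);e=cv2.fitEllipse(c)
    uu=u-20+(e[0][0]+.5)/K-.5;vv=v-20+(e[0][1]+.5)/K-.5
    p=onz(t,uu,vv,.042);print(np.round([uu,vv],1),'axes mm',np.array(e[1])/K*2.39,p.round(4),tob(p).round(1))
# red lever
for c,n in((t,'top'),(s,'side')):
    h=cv2.cvtColor(c['color'],cv2.COLOR_RGB2HSV)
    m=((h[:,:,0]<6)|(h[:,:,0]>174))&(h[:,:,1]>170)&(h[:,:,2]>90);
    a,b=(135,305) if n=='top' else (220,245)
    ys,xs=np.where(m);k=(xs>a)&(xs<b)&(ys>170)&(ys<240);ys,xs=ys[k],xs[k];print(n,list(zip(xs,ys)))
print('pencil tip top', tri(t,(500,213),s,(238,240)))
for y in(-.3,-.35,-.4):
  o,d=ray(s,238,240);print(y,o+d*(y-o[1])/d[1])
print('bin', [onz(t,*p,z).round(3) for p in((158,188),(268,196)) for z in(0,.08)],[tob(onz(t,*p,.08)).round() for p in((158,188),(268,196))])
E
```

```text
phi -15.524110996754258
[160.4 257.6] axes mm [49.05741585 50.51903709] [0.4097 0.4428 0.042 ] [-63.4 132.7]
[183.6 266. ] axes mm [33.04201318 34.46909875] [0.3893 0.3871 0.042 ] [-68.2  73.5]
[234.1 275.5] axes mm [42.17352647 43.11864731] [0.3654 0.2674 0.042 ] [-59.2 -48.2]
top [(np.int64(188), np.int64(218)), (np.int64(189), np.int64(218)), (np.int64(190), np.int64(218)), (np.int64(191), np.int64(218)), (np.int64(192), np.int64(218)), (np.int64(188), np.int64(219)), (np.int64(189), np.int64(219)), (np.int64(190), np.int64(219)), (np.int64(191), np.int64(219)), (np.int64(192), np.int64(219)), (np.int64(187), np.int64(220)), (np.int64(188), np.int64(220)), (np.int64(189), np.int64(220)), (np.int64(190), np.int64(220)), (np.int64(191), np.int64(220)), (np.int64(192), np.int64(220)), (np.int64(186), np.int64(221)), (np.int64(187), np.int64(221)), (np.int64(188), np.int64(221)), (np.int64(189), np.int64(221)), (np.int64(190), np.int64(221)), (np.int64(191), np.int64(221)), (np.int64(185), np.int64(222)), (np.int64(186), np.int64(222)), (np.int64(187), np.int64(222)), (np.int64(188), 
[... 1925 characters left out ...]
 np.int64(183)), (np.int64(236), np.int64(183)), (np.int64(237), np.int64(183)), (np.int64(236), np.int64(184)), (np.int64(237), np.int64(184)), (np.int64(238), np.int64(184)), (np.int64(236), np.int64(185)), (np.int64(237), np.int64(185)), (np.int64(238), np.int64(185)), (np.int64(237), np.int64(186))]
pencil tip top (array([ 0.49814272, -0.28058295,  0.21236641]), np.float64(0.020852146006179156))
-0.3 [ 0.50889879 -0.3         0.22296519]
-0.35 [ 0.50982701 -0.35        0.24765901]
-0.4 [ 0.51075522 -0.4         0.27235284]
bin [array([0.586, 0.461, 0.   ]), array([0.572, 0.444, 0.08 ]), array([0.561, 0.182, 0.   ]), array([0.549, 0.185, 0.08 ])] [array([ 93., 177.]), array([140., -79.])]
```

```bash
python3 -m inch '{"dp":[[-27,-25,0],[-27,-25,0],[-27,-25,0],[-27,-25,0],[-27,-25,0],[0,-1.5,-39],[0,-1.5,-39],[0,-1.5,-39],[0,-1.5,-39],[0,-1.5,-39],[0,-1.5,-39],[0,-1.5,-39],[0,-1.5,-39],[0,-1.5,-39],[0,-1.5,-39],[0,-1.5,-39],[0,-1.5,-39],[0,-1.5,-39],[0,-1.5,-39],[0,-1.5,-39]],"yaw":[0,0,0,0,0,-4.5,-4.5,-4.5,-4.5,-4.5,-4.5,-4.5,-4.5,-4.5,-4.5,-4.5,-4.5,-4.5,-4.5,-4.5]}' 87
```

```text
time_s: 1.77
position: [0.4988, -0.0035, 0.3681]
tcp_rot: [[-0.0, 1.0, -0.001], [0.0, -0.001, -1.0], [-1.0, -0.0, -0.0]]
force: [1.3, 0.3, -0.1]
opening: 0.999
```

```bash
python3 -m inch '{"dp":[[0,-1.5,-39],[0,-1.5,-39],[0,-1.5,-39],[0,-1.5,-39],[0,-1.5,-39],[0,-1.5,-39],[0,-1.5,-39],[20,0,0],[20,0,0],[20,0,0],[20,0,0],[20,0,0],[20,0,0],[0,0,0]],"yaw":[-4.5,-4.5,-4.5,-4.5,-4.5,-4.5,-4.5,-7.1,-7.1,-7.1,-7.1,-7.1,-7.1,-0.4]}' 87
cat >> h.py <<'E'
def delta(target,st=None):
    # mm in tool axes to world target xyz, and yaw to align jaw with board y
    if st is None:
        from rig import bot; st=bot.read_state()
    R=st['tcp_rot'];d=R.T@(np.array(target)-st['position'])*1e3
    a=np.degrees(np.arctan2(R[1,1],R[0,1]));t=np.degrees(np.arctan2(by[1],by[0]))
    print('pos',st['position'].round(4),'board',tob(st['position']).round(1),'F',np.round(st['force'],1),'open',st['opening'])
    print('dp',d.round(1),'yaw',-((t-a+180)%360-180).__round__(2));return d
E
python3 - <<'E'
from h import *
p=tow((-59.2,-48.2)); delta([*p,.042])
E
```

```text
time_s: 2.93
position: [0.4239, 0.2538, 0.2448]
tcp_rot: [[-0.009, 0.27, 0.963], [-0.003, 0.963, -0.27], [-1.0, -0.005, -0.008]]
force: [-0.5, 0.2, 0.1]
opening: 0.998
pos [0.4239 0.2538 0.2448] board [  0.8 -45.7] F [-0.5  0.2  0.1] open 0.9982321433514666
dp [203.3  -1.6 -58.5] yaw -0.12
```

```bash
python3 -m inch '{"dp":[[15,0,-20],[25,0,-19],[25,0,-19.5],[30,-1.6,0],[30,0,0],[20,0,0],[20,0,0],[10,0,0],[5,0,0],[0,0,0]],"yaw":[0,0,0,0,0,0,0,0,0,0]}' 87
python3 - <<'E'
from h import *
from rig import bot
delta([*tow((-59.2,-48.2)),.038])
for n,b in(('top',(135,305,190,310)),('side',(150,280,150,250))):
    c=bot.capture(n);crop(c,*b,4.7,f'pics/{n}1.png')
E
```

```text
time_s: 3.77
position: [0.3703, 0.2692, 0.0681]
tcp_rot: [[-0.001, 0.274, 0.962], [-0.0, 0.962, -0.274], [-1.0, -0.001, -0.001]]
force: [0.6, -0.4, 0.4]
opening: 1.0
pos [0.3703 0.2692 0.0681] board [-54.9 -45.2] F [ 0.6 -0.4  0.4] open 1.0004353899913228
dp [30.2 -3.  -4.2] yaw -0.37
```

View pics/top1.png

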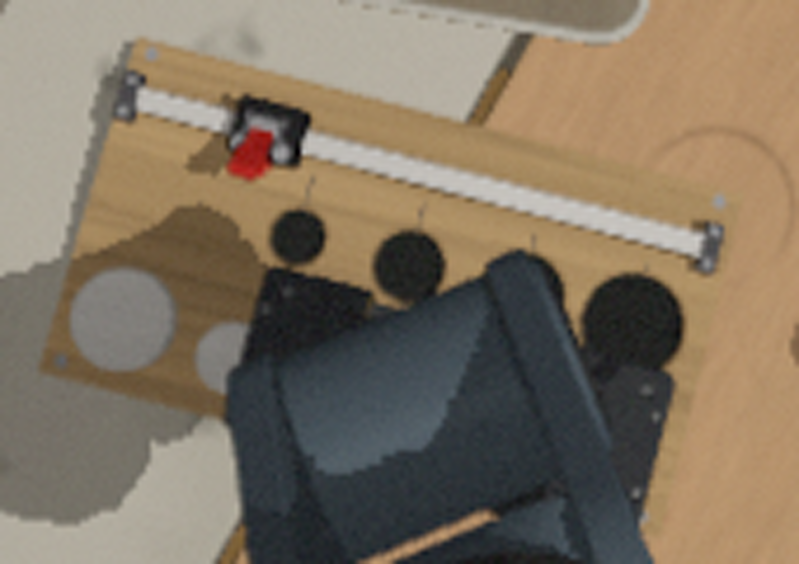

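View pics/side1.png

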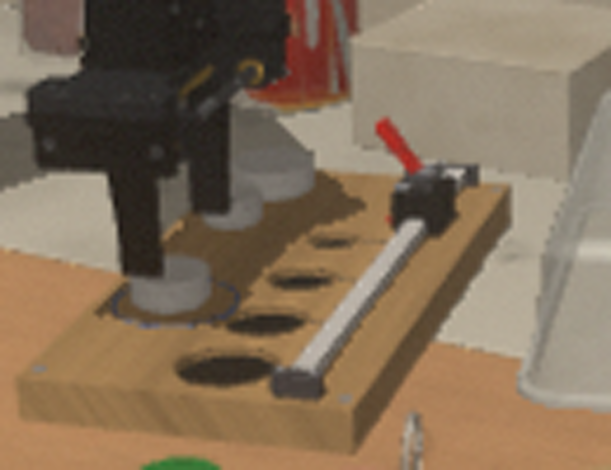

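The fingers straddle the bay plug. In the side view the plug is at crop (172,283) and the near finger at (140,270), clear of the parked plugs. I'll correct the offset and go down.

```bash
python3 -m inch '{"dp":[[0,-3,-4.2],[8,0,0],[8,0,0],[6,0,0],[4,0,0],[3,0,0],[0,0,0]],"yaw":[-0.4,0,0,0,0,0,0]}' 87
python3 - <<'E'
from h import *
delta([*tow((-59.2,-48.2)),.038])
E
```

```text
time_s: 4.45
position: [0.3649, 0.2672, 0.0387]
tcp_rot: [[-0.001, 0.265, 0.964], [-0.001, 0.964, -0.265], [-1.0, -0.001, -0.001]]
force: [0.7, -0.0, -0.7]
opening: 1.0
pos [0.3649 0.2672 0.0387] board [-59.6 -48.5] F [ 0.7 -0.  -0.7] open 0.9996937633625138
dp [0.7 0.3 0.4] yaw 0.13
```

```bash
python3 -m inch '{"dp":[[0,0,0],[0,0,0],[0,0,0],[0,0,0],[0,0,0],[0,0,0],[0,0,0],[0,0,0]],"yaw":[0,0,0,0,0,0,0,0]}' 42
python3 - <<'E'
from h import *
delta([*tow((0,-60)),.038])
E
```

```text
time_s: 5.12
position: [0.3652, 0.2674, 0.0396]
tcp_rot: [[0.0, 0.265, 0.964], [0.0, 0.964, -0.265], [-1.0, 0.0, 0.0]]
force: [-0.6, 0.0, 0.1]
opening: 0.517
pos [0.3652 0.2674 0.0396] board [-59.3 -48.3] F [-0.6  0.   0.1] open 0.5168145768388811
dp [  1.6 -11.9  59.3] yaw 0.15
```

```bash
python3 -m inch '{"dp":[[0.5,0,0],[0,0,0]],"yaw":[0,0]}'
python3 - <<'E'
from h import *
from rig import bot
for i in range(4):
    s=bot.read_state();print(s['position'][2],s['force']); bot.capture('side')
E
```

```text
time_s: 5.28
position: [0.3653, 0.2674, 0.0395]
tcp_rot: [[0.0, 0.265, 0.964], [0.0, 0.964, -0.265], [-1.0, 0.0, 0.0]]
force: [-1.2, -1.0, 5.4]
opening: 0.495
0.03951117947094407 [-1.23011599 -1.04796261  5.40000781]
0.039514349522753 [-0.47649887 -0.76950462  5.23923039]
0.03949777042367601 [-0.63846277  0.1301153   5.68387114]
0.03950671512018776 [-0.99058419 -0.75073032  5.64146448]
```

```bash
python3 -m inch '{"dp":[[0,-1,5],[0,-1.5,8],[0,-2,9],[0,-2,9],[0,-2,9],[0,-1.5,8],[0,-1.4,5],[0,0,2],[0,0,0]],"yaw":[0.1,0,0,0,0,0,0,0,0]}'
python3 - <<'E'
from h import *
from rig import bot
delta([*tow((0,-60)),.038])
for n,b in(('top',(135,305,190,310)),('side',(150,280,150,250))):
    c=bot.capture(n);crop(c,*b,4.7,f'pics/{n}2.png')
E
```

```text
time_s: 6.23
position: [0.4158, 0.2415, 0.039]
tcp_rot: [[0.001, 0.267, 0.964], [-0.0, 0.964, -0.267], [-1.0, 0.0, 0.001]]
force: [0.2, -2.1, 1.3]
opening: 0.493
pos [0.4158 0.2415 0.039 ] board [ -3.7 -59.6] F [ 0.2 -2.1  1.3] open 0.4929724708969546
dp [ 1.  -0.4  3.7] yaw 0.03
```

View pics/side2.png

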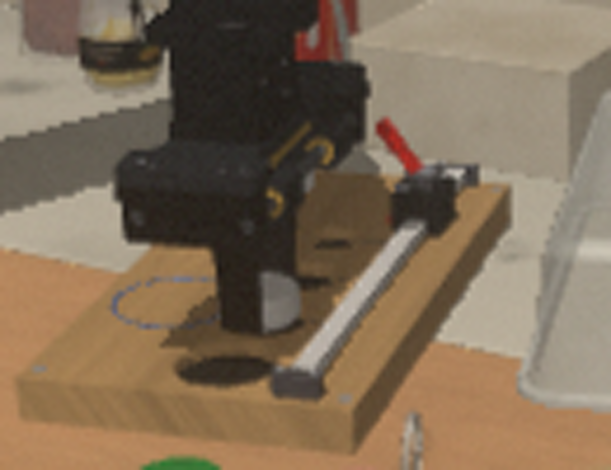

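View pics/top2.png

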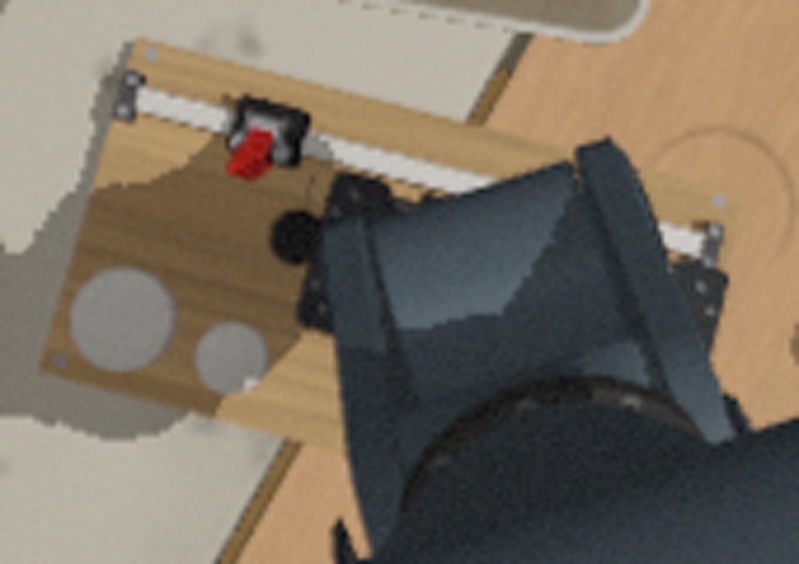

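```bash
python3 -m inch '{"dp":[[0.5,-0.2,1.2],[0,-0.2,1.3],[0,0,1.2],[0,0,0],[0,0,0]],"yaw":[0,0,0,0,0]}'
python3 - <<'E'
from h import *
delta([*tow((0,-60)),.038])
E
```

```text
time_s: 6.75
position: [0.4186, 0.2404, 0.0384]
tcp_rot: [[-0.0, 0.267, 0.964], [-0.0, 0.964, -0.267], [-1.0, -0.0, -0.0]]
force: [-0.8, -0.6, -1.3]
opening: 0.494
pos [0.4186 0.2404 0.0384] board [ -0.7 -60. ] F [-0.8 -0.6 -1.3] open 0.49382856209339115
dp [0.4 0.  0.7] yaw 0.04
```

```bash
python3 -m inch '{"dp":[[0.7,0,0.3],[0.7,0,0.3],[0.6,0,0],[0,0,0],[0,0,0]],"yaw":[0,0,0,0,0]}'
python3 - <<'E'
from h import *
delta([*tow((0,-60)),.038])
E
```

```text
time_s: 7.17
position: [0.4191, 0.2402, 0.0365]
tcp_rot: [[-0.0, 0.267, 0.964], [-0.0, 0.964, -0.267], [-1.0, -0.0, -0.0]]
force: [-0.2, 0.5, -1.6]
opening: 0.495
pos [0.4191 0.2402 0.0365] board [ -0.1 -60.1] F [-0.2  0.5 -1.6] open 0.4946140257930071
dp [-1.5  0.1  0.1] yaw 0.04
```

The plug has gone 3 mm into the mouth with no contact force, so I'll release it and let it drop.

```bash
python3 -m inch '{"dp":[[0,0,0],[0,0,0],[0,0,0],[0,0,0]],"yaw":[0,0,0,0]}' 62
python3 - <<'E'
from h import *
from rig import bot
delta([*tow((0,-60)),.038])
for n,b in(('side',(150,280,150,250)),):
    c=bot.capture(n);crop(c,*b,4.7,f'pics/{n}3.png')
E
```

```text
time_s: 7.5
position: [0.4194, 0.2402, 0.0367]
tcp_rot: [[0.0, 0.267, 0.964], [0.0, 0.964, -0.267], [-1.0, 0.0, 0.0]]
force: [-0.1, -0.0, -0.2]
opening: 0.679
pos [0.4194 0.2402 0.0367] board [  0.1 -59.9] F [-0.1 -0.  -0.2] open 0.6788534672439539
dp [-1.3 -0.1 -0.1] yaw 0.04
```

View pics/side3.png

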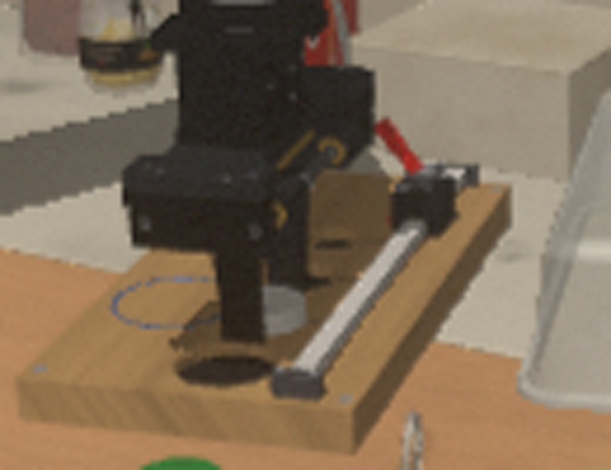

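```bash
python3 -m inch '{"dp":[[-8,0,0],[-10,0,0],[-6,0,0],[0,0,0],[0,0,0],[0,0,0],[0,0,0],[0,0,0],[0,0,0],[5,0,0],[5,0,0],[3,0,0],[2,0,0],[0,0,0]],"yaw":[0,0,0,0,0,0,0,0,0,0,0,0,0,0]}' 62;  python3 - <<'E'
from h import *
delta([*tow((0,-60)),.045])
E
```

```text
time_s: 8.72
position: [0.4188, 0.24, 0.0448]
tcp_rot: [[-0.001, 0.267, 0.964], [-0.0, 0.964, -0.267], [-1.0, -0.001, -0.001]]
force: [-0.2, -0.2, -0.8]
opening: 0.714
pos [0.4188 0.24   0.0448] board [ -0.4 -60.3] F [-0.2 -0.2 -0.8] open 0.7142129274463461
dp [-0.2  0.3  0.4] yaw 0.04
```

The jaws were still open there, so nothing was pressed. I'll rise, close and press.

```bash
python3 -m inch '{"dp":[[-10,0,0],[-5,0,0],[0,0,0],[0,0,0],[0,0,0],[0,0,0],[0,0,0],[0,0,0],[0,0,0]],"yaw":[0,0,0,0,0,0,0,0,0]}' 0 && python3 -m inch '{"dp":[[6,0,0],[5,0,0],[2,0,0],[1,0,0],[1,0,0],[0.5,0,0],[0,0,0]],"yaw":[0,0,0,0,0,0,0]}'
```

```text
time_s: 9.47
position: [0.4191, 0.2401, 0.0604]
tcp_rot: [[-0.0, 0.267, 0.964], [-0.0, 0.964, -0.267], [-1.0, -0.0, -0.0]]
force: [-0.3, -0.4, 0.5]
opening: 0.115
time_s: 10.05
position: [0.4189, 0.2401, 0.0454]
tcp_rot: [[-0.001, 0.267, 0.964], [-0.0, 0.964, -0.267], [-1.0, -0.0, -0.0]]
force: [-0.7, -0.1, 4.1]
opening: 0.002
```

```bash
python3 -m inch '{"dp":[[0.7,0,0],[0.7,0,0],[0,0,0],[0,0,0]],"yaw":[0,0,0,0]}' && python3 -m inch '{"dp":[[-10,0,0],[-20,0,0],[-25,0,0],[-25,0,0],[-25,0,0],[-25,0,0],[0,0,-30],[0,0,-35],[0,0,-35],[0,0,-35],[0,0,0],[0,0,0]],"yaw":[0,0,0,0,0,0,0,0,0,0,0,0]}' 75
python3 - <<'E'
from h import *
from rig import bot
for n,b in(('top',(135,305,190,310)),('side',(150,280,150,250))):
    c=bot.capture(n);crop(c,*b,4.7,f'pics/{n}4.png');pickle.dump(c,open(n+'4.pkl','wb'))
E
```

```text
time_s: 10.38
position: [0.4189, 0.2401, 0.0453]
tcp_rot: [[0.0, 0.267, 0.964], [-0.0, 0.964, -0.267], [-1.0, 0.0, 0.0]]
force: [-2.8, -0.4, 16.4]
opening: 0.004
time_s: 11.38
position: [0.2871, 0.2763, 0.1739]
tcp_rot: [[-0.001, 0.264, 0.965], [-0.0, 0.965, -0.264], [-1.0, -0.0, -0.0]]
force: [0.6, 0.1, -0.7]
opening: 0.813
```

View pics/top4.png

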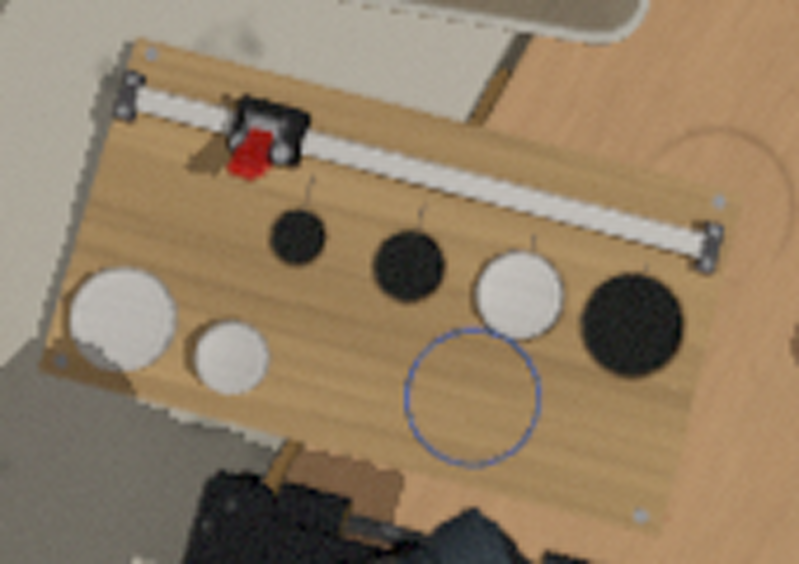

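View pics/side4.png

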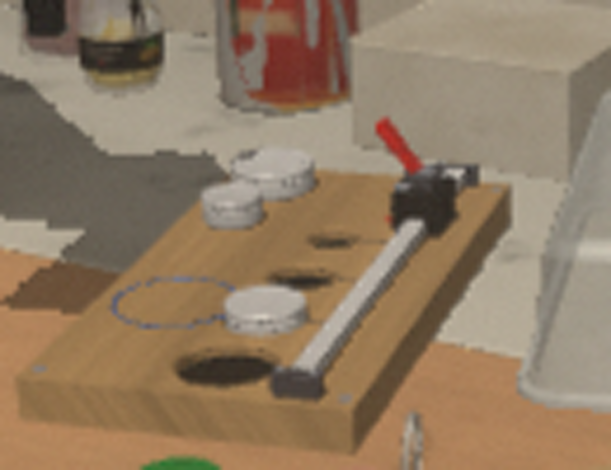

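Plug_44 is home: it's centred in the third hole at crop (519,296), low against the board, and it held 16 N of press. Now I'll locate the stop.

Run:
```python
from h import *
t=pickle.load(open('top4.pkl','rb'));s=pickle.load(open('side4.pkl','rb'))
h=cv2.cvtColor(t['color'],cv2.COLOR_RGB2HSV)
v=h[:,:,2];
ext=cv2.resize(t['color'][205:240,178:208,::-1],None,fx=18,fy=18,interpolation=cv2.INTER_CUBIC);cv2.imwrite('pics/stop4.png',ext)
ext=cv2.resize(s['color'][165:205,215:260,::-1],None,fx=14,fy=14,interpolation=cv2.INTER_CUBIC);cv2.imwrite('pics/stop4s.png',ext)
print('lever tip',tri(t,(187.0,226.5),s,(230.3,176)))
p,_=tri(t,(187.0,226.5),s,(230.3,176));print(tob(p),p[2])
```

```text
lever tip (array([0.47969407, 0.37336704, 0.08606118]), np.float64(0.00035984301790762817))
[22.60295057 84.49929695] 0.0860611806250588
```

View pics/stop4.png

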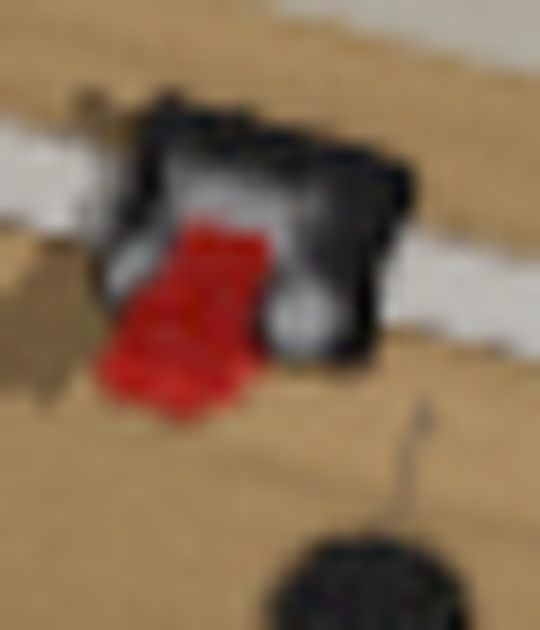

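View pics/stop4s.png

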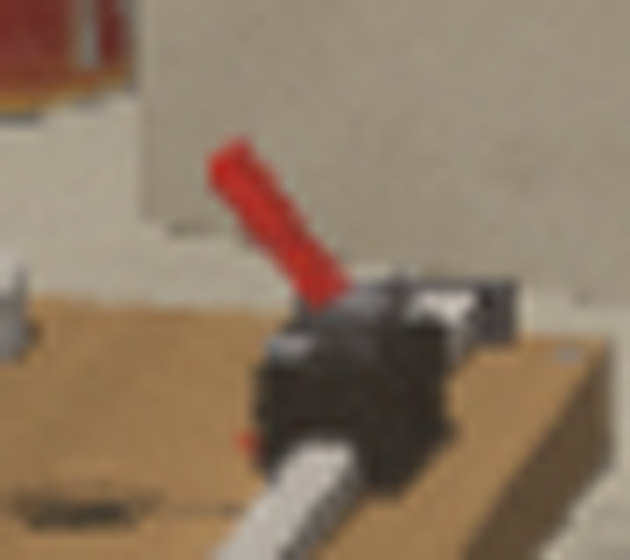

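Run:
```python
from h import *
t=pickle.load(open('top4.pkl','rb'))
for q in((185.8,210.6),(200.3,213.9),(198.3,224.5),(183.3,221.2),(191.9,217.6)): print(tob(onz(t,*q,.052)).round(1))
print('box',[tob(onz(t,*q,.08)).round() for q in((138,185),(103,240),(125,212))])
# pointer pixel in side view
s=pickle.load(open('side4.pkl','rb'))
o,d=ray(s,215+247/14-.5,165+440/14-.5)
for z in (.03,.035,.04): print('ptr',z,tob(o+d*(z-o[2])/d[2]).round(1))
print('hover');delta([*tow((48,85)),.13])
```

```text
[ 59.7 103.6]
[60.9 67.7]
[35.1 65.4]
[ 33.6 102.3]
[47.2 84.7]
box [array([ 87., 224.]), array([-57., 265.]), array([ 18., 235.])]
ptr 0.03 [28.1 78.8]
ptr 0.035 [32.  66.3]
ptr 0.04 [35.8 53.9]
hover
pos [0.2904 0.2767 0.174 ] board [-133.9  -59.3] F [ 0.4 -0.1 -0.2] open 0.8459696672062428
dp [ 44.6 144.  182. ] yaw 0.07
```

```bash
python3 -m inch '{"dp":[[0,20.6,26],[0,20.6,26],[0,20.6,26],[0,20.6,26],[0,20.6,26],[0,20.6,26],[0,20.4,26],[20,0,0],[20,0,0],[20,0,0],[10,0,0],[0,0,0],[0,0,0]],"yaw":[0,0,0,0,0,0,0,0,0,0,0,0,0]}' 70
python3 - <<'E'
from h import *
from rig import bot
delta([*tow((48,84.7)),.0515])
for n,b in(('top',(135,305,190,310)),('side',(150,280,150,250))):
    c=bot.capture(n);crop(c,*b,4.7,f'pics/{n}5.png')
E
```

```text
time_s: 12.57
position: [0.5037, 0.366, 0.1032]
tcp_rot: [[-0.0, 0.268, 0.963], [-0.0, 0.963, -0.268], [-1.0, -0.0, -0.0]]
force: [0.4, -0.2, 0.2]
opening: 0.804
pos [0.5037 0.366  0.1032] board [47.8 83.8] F [ 0.4 -0.2  0.2] open 0.803988131332418
dp [51.7  0.9  0.3] yaw -0.01
```

View pics/side5.png

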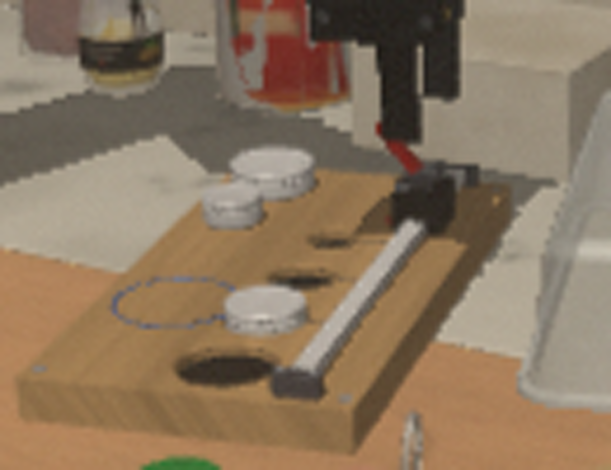

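```bash
python3 -m inch '{"dp":[[12,0.9,0],[15,0,0],[12,0,0],[7,0,0],[3.5,0,0],[2,0,0],[0,0,0]],"yaw":[0,0,0,0,0,0,0]}' && python3 -m inch '{"dp":[[0,0,0],[0,0,0],[0,0,0],[0,0,0],[0,0,0],[0,0,0]],"yaw":[0,0,0,0,0,0]}' 35
python3 - <<'E'
from h import *
delta([*tow((48,-60)),.0515])
E
```

```text
time_s: 13.25
position: [0.5032, 0.3673, 0.0519]
tcp_rot: [[-0.0, 0.267, 0.964], [-0.0, 0.964, -0.267], [-1.0, -0.0, -0.0]]
force: [-0.2, -0.4, 0.5]
opening: 0.804
time_s: 13.75
position: [0.5033, 0.3673, 0.0524]
tcp_rot: [[0.0, 0.267, 0.964], [0.0, 0.964, -0.267], [-1.0, 0.0, 0.0]]
force: [-0.2, -0.3, 0.1]
opening: 0.45
pos [0.5033 0.3673 0.0524] board [46.9 85. ] F [-0.2 -0.3  0.1] open 0.4497285114380506
dp [   0.8 -145.     0.9] yaw 0.04
```

```bash
python3 -m inch '{"dp":[[0,0,0],[0,0,0],[0,0,0],[0,-2,0],[0,-3,0],[0,0,0]],"yaw":[0,0,0,0,0,0]}' 35
python3 - <<'E'
from h import *
delta([*tow((48,-60)),.0515])
E
```

```text
time_s: 14.25
position: [0.5019, 0.3622, 0.0523]
tcp_rot: [[0.0, 0.267, 0.964], [0.0, 0.964, -0.267], [-1.0, 0.0, 0.0]]
force: [-0.6, 3.7, -0.2]
opening: 0.41
pos [0.5019 0.3622 0.0523] board [47.  79.7] F [-0.6  3.7 -0.2] open 0.4101927876490883
dp [   0.8 -139.7    1. ] yaw 0.04
```

```bash
python3 -m inch '{"dp":[[0,-5,0],[0,-9,0],[0,-11,0],[0,-11,0],[0,-11,0],[0,-11,0],[0,-11,0],[0,-11,0],[0,-11,0],[0,-11,0],[0,-11,0],[0,-10,0],[0,-8,0],[0,-5,0],[0,-2,0],[0,0,0],[0,0,0]],"yaw":[0,0,0,0,0,0,0,0,0,0,0,0,0,0,0,0,0]}'
python3 - <<'E'
from h import *
delta([*tow((48,-60)),.0515])
E
```

```text
time_s: 15.67
position: [0.4649, 0.2285, 0.0522]
tcp_rot: [[-0.001, 0.266, 0.964], [-0.002, 0.964, -0.266], [-1.0, -0.002, -0.0]]
force: [1.9, -3.1, 3.5]
opening: 0.414
pos [0.4649 0.2285 0.0522] board [ 47.1 -59. ] F [ 1.9 -3.1  3.5] open 0.4140660522514629
dp [ 0.7 -1.   0.9] yaw 0.1
```

```bash
python3 -m inch '{"dp":[[0,-0.7,0],[0,-0.4,0],[0,0,0],[0,0,0]],"yaw":[0,0,0,0]}'
python3 - <<'E'
from h import *
delta([*tow((48,-60)),.0515])
E
python3 -m inch '{"dp":[[0,0,0],[0,0,0],[0,0,0],[0,0,0]],"yaw":[0,0,0,0]}' 62
python3 -m inch '{"dp":[[-15,0,0],[-25,0,0],[-30,0,0],[-30,0,0],[-20,0,0],[0,0,-35],[0,0,-35],[0,0,-35],[0,0,-35],[0,0,-35],[0,0,0],[0,0,0]],"yaw":[0,0,0,0,0,0,0,0,0,0,0,0]}' 62
python3 - <<'E'
from h import *
from rig import bot
delta([*tow((48,-60)),.0515])
for n,b in(('top',(200,305,190,290)),('side',(180,270,160,240))):
    c=bot.capture(n);crop(c,*b,7,f'pics/{n}6.png');pickle.dump(c,open(n+'6.pkl','wb'))
E
```

```text
time_s: 16.0
position: [0.465, 0.2285, 0.0522]
tcp_rot: [[0.0, 0.266, 0.964], [-0.0, 0.964, -0.266], [-1.0, 0.0, 0.0]]
force: [1.5, -1.3, 4.8]
opening: 0.409
pos [0.465  0.2285 0.0522] board [ 47.2 -59. ] F [ 1.5 -1.3  4.8] open 0.4092560517697328
dp [ 0.7 -1.   0.8] yaw 0.07
time_s: 16.33
position: [0.4637, 0.2284, 0.0517]
tcp_rot: [[-0.002, 0.267, 0.964], [-0.0, 0.964, -0.267], [-1.0, -0.001, -0.002]]
force: [-0.7, 1.5, 0.5]
opening: 0.628
time_s: 17.33
position: [0.2936, 0.2751, 0.172]
tcp_rot: [[-0.002, 0.264, 0.965], [-0.001, 0.965, -0.264], [-1.0, -0.001, -0.001]]
force: [0.8, 0.0, -0.5]
opening: 0.713
pos [0.2936 0.2751 0.172 ] board [-130.4  -60. ] F [ 0.8  0.  -0.5] open 0.7127874500625465
dp [120.3  -0.5 178.6] yaw 0.22
```

View pics/top6.png

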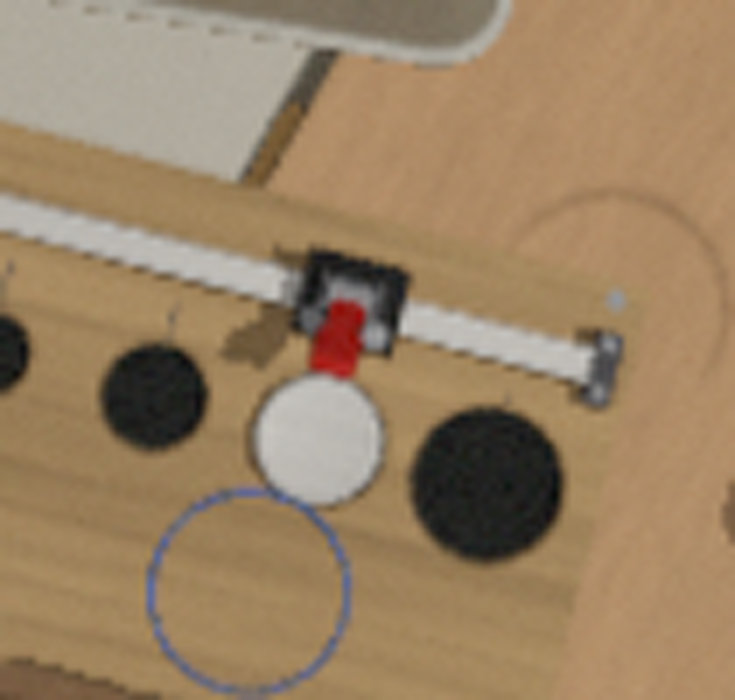

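View pics/side6.png

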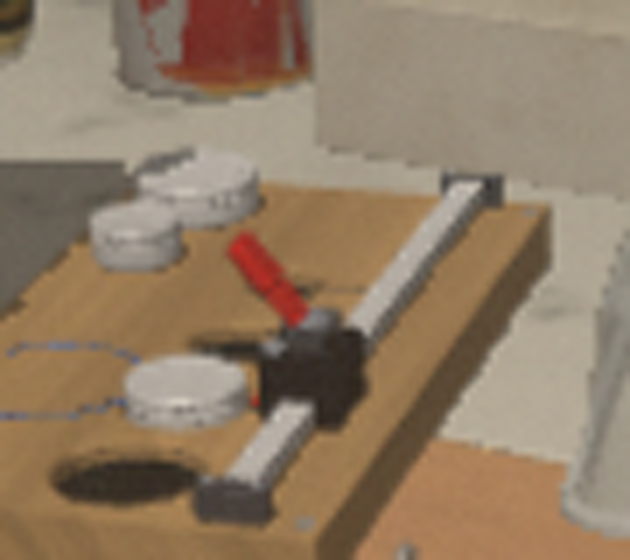

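Run:
```python
from h import *
for f in('top4.pkl','top6.pkl'):
    t=pickle.load(open(f,'rb'));im=t['color']
    h=cv2.cvtColor(im,cv2.COLOR_RGB2HSV)
    m=((h[:,:,0]<6)|(h[:,:,0]>174))&(h[:,:,1]>150)&(h[:,:,2]>80)
    ys,xs=np.where(m);k=(xs>175)&(xs<265)&(ys>205)&(ys<250);u,v=xs[k].mean(),ys[k].mean()
    print(f,'red',k.sum(),tob(onz(t,u,v,.072)).round(2))
    # block: sample along board y at x=57 (behind the lever), z=.052; dark profile
    for x in (54,57,60):
        yy=np.arange(-110,130,.5);pr=[]
        for y in yy:
            q=proj(t,[*tow((x,y)),.052]);pr.append(float(cv2.getRectSubPix(h[:,:,2],(1,1),tuple(map(float,q)))[0,0]))
        pr=np.array(pr)<85
        idx=np.where(pr)[0]; 
        if len(idx): print(x,yy[idx[0]],yy[idx[-1]],(yy[idx[0]]+yy[idx[-1]])/2,len(idx))
t=pickle.load(open('top6.pkl','rb'))
hsv=cv2.cvtColor(t['color'],cv2.COLOR_RGB2HSV);K=6;u,v=246,252
S=cv2.resize(cv2.getRectSubPix(hsv[:,:,1],(31,31),(u,v)),None,fx=K,fy=K);V=cv2.resize(cv2.getRectSubPix(hsv[:,:,2],(31,31),(u,v)),None,fx=K,fy=K)
m=cv2.morphologyEx(((S<50)&(V>150)).astype(np.uint8),cv2.MORPH_OPEN,np.ones((13,13)))
c=max(cv2.findContours(m,0,1)[0],key=cv2.contourArea);e=cv2.fitEllipse(c)
print('plug',e[1],tob(onz(t,u-15+(e[0][0]+.5)/K-.5,v-15+(e[0][1]+.5)/K-.5,.034)).round(2))
```

```text
top4.pkl red 65 [32.64 86.52]
54 66.5 105.5 86.0 79
57 66.0 106.0 86.0 81
60 67.0 103.5 85.25 74
top6.pkl red 58 [ 33.2  -58.43]
54 -75.5 -39.5 -57.5 55
57 -75.0 -40.0 -57.5 71
60 -75.0 -40.5 -57.75 70
plug (104.44090270996094, 107.08051300048828) [  0.08 -59.42]
```

The camera puts the stop about 1 to 1.5 mm left of the hole centre, and the grip reading of -59.0 agrees. I'll regrip and correct it.

```bash
python3 -m inch '{"dp":[[0,0,35],[0,0,35],[0,0,35],[0,0,35],[0,0,38],[0,0,0],[25,0,0],[25,0,0],[25,0,0],[20,0,0],[12,0,0],[8,0,0],[4,0,0],[0,0,0],[0,0,0]],"yaw":[0.2,0,0,0,0,0,0,0,0,0,0,0,0,0,0]}' 62;  python3 - <<'E'
from h import *
delta([*tow((47.5,-59.2)),.052])
E
```

```text
time_s: 18.68
position: [0.4683, 0.227, 0.0534]
tcp_rot: [[0.001, 0.271, 0.963], [0.0, 0.963, -0.271], [-1.0, 0.0, 0.001]]
force: [-0.4, -0.1, 0.1]
opening: 0.711
pos [0.4683 0.227  0.0534] board [ 50.8 -59.6] F [-0.4 -0.1  0.1] open 0.7111589423149256
dp [ 1.4  0.4 -3.3] yaw -0.19
```

```bash
python3 -m inch '{"dp":[[1,0.3,-2.5],[0,0,0],[0,0,0],[0,0,0],[0,0,0],[0,0,0],[0,0,0],[0,0,0]],"yaw":[-0.2,0,0,0,0,0,0,0]}' 35;  python3 - <<'E'
from h import *
delta([*tow((48,-60)),.052])
E
```

```text
time_s: 19.35
position: [0.4654, 0.2283, 0.0524]
tcp_rot: [[0.001, 0.267, 0.964], [0.0, 0.964, -0.267], [-1.0, 0.001, 0.0]]
force: [-0.6, 1.8, 1.9]
opening: 0.412
pos [0.4654 0.2283 0.0524] board [ 47.6 -59.1] F [-0.6  1.8  1.9] open 0.41199594015522384
dp [ 0.4 -0.9  0.4] yaw 0.04
```

```bash
python3 -m inch '{"dp":[[0,-0.8,0],[0,-0.5,0],[0,0,0],[0,0,0]],"yaw":[0,0,0,0]}';  python3 - <<'E'
from h import *
delta([*tow((48,-60)),.052])
E
```

```text
time_s: 19.68
position: [0.465, 0.2271, 0.0524]
tcp_rot: [[0.001, 0.267, 0.964], [0.0, 0.964, -0.267], [-1.0, 0.001, 0.0]]
force: [-0.2, 3.4, 2.7]
opening: 0.411
pos [0.465  0.2271 0.0524] board [ 47.6 -60.4] F [-0.2  3.4  2.7] open 0.4111120035572102
dp [0.4 0.4 0.4] yaw 0.03
```

```bash
python3 -m inch '{"dp":[[0,0,0],[0,0,0],[0,0,0],[0,0,0],[-15,0,0],[-20,0,0],[-20,0,0],[-10,0,0],[0,0,-15],[0,0,-35],[0,0,-35],[0,0,-35],[0,0,-35],[0,0,0],[0,0,0]],"yaw":[0,0,0,0,0,0,0,0,0,0,0,0,0,0,0]}' 60;  python3 - <<'E'
from h import *
from rig import bot
delta([*tow((-2,-60)),.089])
for n,b in(('top',(200,305,190,290)),('side',(180,270,160,240))):
    c=bot.capture(n);crop(c,*b,7,f'pics/{n}7.png');pickle.dump(c,open(n+'7.pkl','wb'))
t=c=pickle.load(open('top7.pkl','rb'));h=cv2.cvtColor(t['color'],cv2.COLOR_RGB2HSV)
m=((h[:,:,0]<6)|(h[:,:,0]>174))&(h[:,:,1]>150)&(h[:,:,2]>80)
ys,xs=np.where(m);k=(xs>175)&(xs<265)&(ys>205)&(ys<250);u,v=xs[k].mean(),ys[k].mean()
print('red',k.sum(),tob(onz(t,u,v,.072)).round(2))
E
```

```text
time_s: 20.93
position: [0.3132, 0.2681, 0.117]
tcp_rot: [[-0.002, 0.264, 0.964], [-0.001, 0.964, -0.264], [-1.0, -0.001, -0.001]]
force: [1.0, 0.6, 0.3]
opening: 0.691
pos [0.3132 0.2681 0.117 ] board [-109.7  -61.5] F [1.  0.6 0.3] open 0.6907354961781843
dp [ 27.9   1.2 107.7] yaw 0.2
red 58 [ 33.42 -59.58]
```

View pics/top7.png

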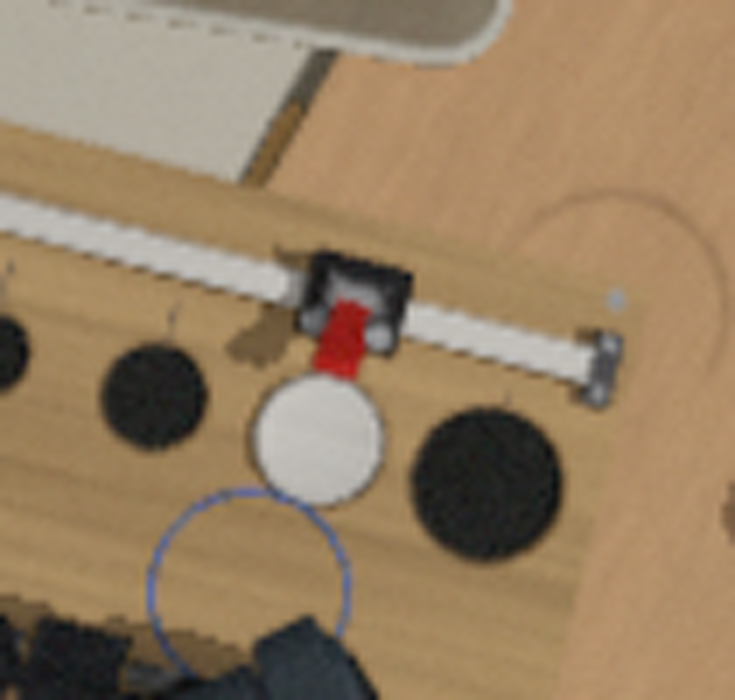

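View pics/side7.png

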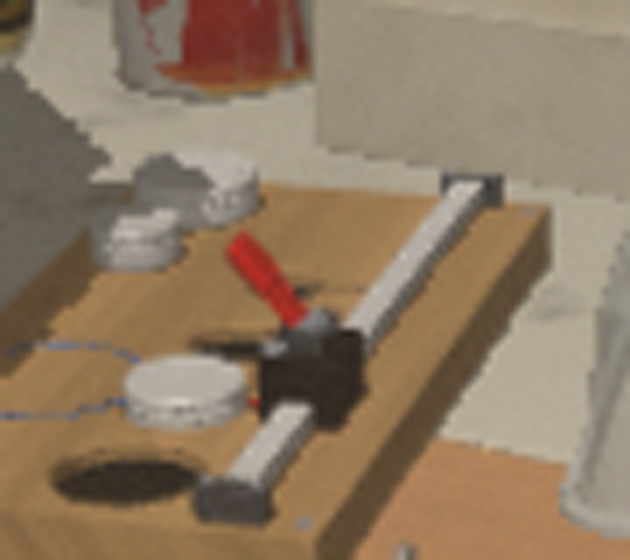

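The stop's pointer side is now in line with the plug (lever centroid y = -59.6, plug -59.4, hole -60) and the lever is still open. Next I'll close the fingers and flip the lever.

```bash
python3 -m inch '{"dp":[[0,0.5,25],[0,0.5,25],[0,0,25],[0,0,20],[0,0,10],[0,0,0],[10,0,0],[10,0,0],[6,0,0],[2,0,0],[0,0,0]],"yaw":[0.2,0,0,0,0,0,0,0,0,0,0]}' 0;  python3 - <<'E'
from h import *
from rig import bot
delta([*tow((-2,-60)),.089])
c=bot.capture('side');crop(c,180,270,160,240,7,f'pics/side8.png')
E
```

```text
time_s: 21.95
position: [0.4158, 0.2408, 0.0886]
tcp_rot: [[-0.002, 0.27, 0.963], [-0.001, 0.963, -0.27], [-1.0, -0.001, -0.002]]
force: [0.1, -0.1, -0.3]
opening: 0.02
pos [0.4158 0.2408 0.0886] board [ -3.5 -60.4] F [ 0.1 -0.1 -0.3] open 0.02042616932179742
dp [-0.4  0.4  1.5] yaw -0.14
```

View pics/side8.png

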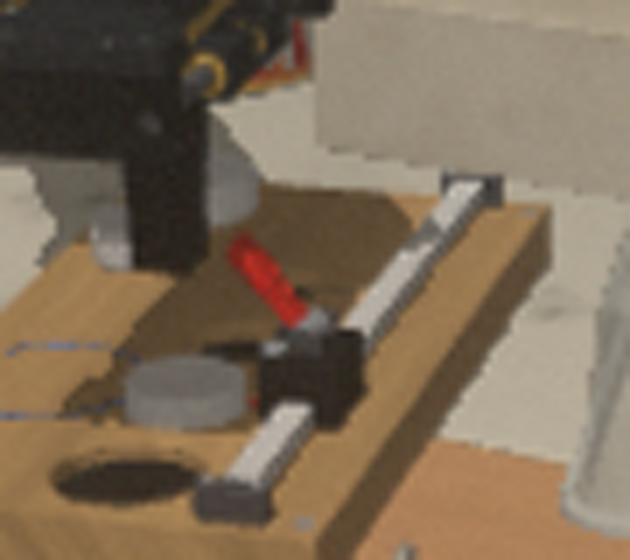

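The fingers sit just in front of the lever, at the same height as its upper half. I'll push it backwards.

```bash
python3 -m inch '{"dp":[[0,0,4],[0,0,5],[0,0,5],[0,0,5],[0,0,6],[0,0,6],[0,0,6],[0,0,6],[0,0,6],[0,0,4],[0,0,3],[0,0,0]],"yaw":[-0.1,0,0,0,0,0,0,0,0,0,0,0]}' 0;  python3 - <<'E'
from h import *
from rig import bot
delta([*tow((76,-60)),.073])
c=bot.capture('side');crop(c,180,270,160,240,7,f'pics/side9.png')
E
```

```text
time_s: 23.0
position: [0.4722, 0.2256, 0.0891]
tcp_rot: [[0.002, 0.269, 0.963], [-0.0, 0.963, -0.269], [-1.0, 0.0, 0.002]]
force: [-1.7, -0.8, 0.9]
opening: 0.004
pos [0.4722 0.2256 0.0891] board [ 54.9 -59.9] F [-1.7 -0.8  0.9] open 0.003612761051461685
dp [16.2 -0.1 21.1] yaw -0.07
```

View pics/side9.png

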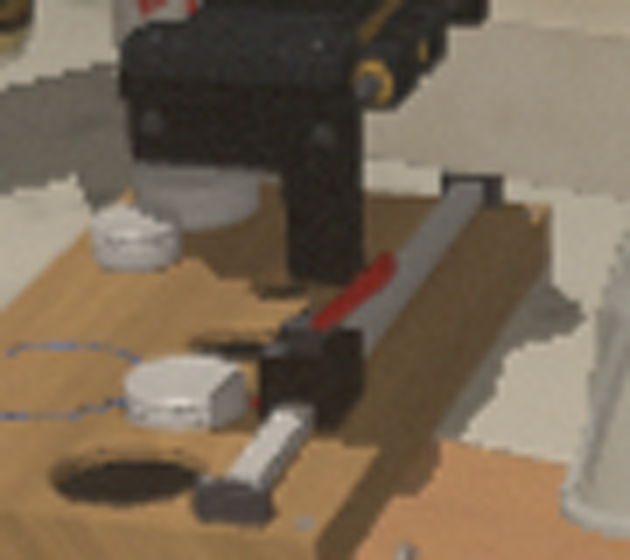

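The lever is past vertical, at crop (360,290) and leaning back. I'll go further back and then press down.

```bash
python3 -m inch '{"dp":[[0,0,5],[0,0,5],[1,0,5],[2,0,5],[3,0,0],[3,0,0],[3,0,0],[2,0,0],[1,0,0],[0,0,0]],"yaw":[-0.1,0,0,0,0,0,0,0,0,0]}' 0;  python3 - <<'E'
from h import *
delta([*tow((76,-60)),.071])
E
```

```text
time_s: 23.88
position: [0.49, 0.2205, 0.0739]
tcp_rot: [[-0.0, 0.267, 0.964], [-0.0, 0.964, -0.267], [-1.0, -0.0, -0.0]]
force: [0.2, 0.3, 0.7]
opening: 0.002
pos [0.49   0.2205 0.0739] board [ 73.4 -60. ] F [0.2 0.3 0.7] open 0.0019946659105245
dp [2.9 0.  2.6] yaw 0.05
```

```bash
python3 -m inch '{"dp":[[1,0,1],[1,0,1],[1,0,0],[0.5,0,0],[0,0,0]],"yaw":[0,0,0,0,0]}' 0;  python3 - <<'E'
from h import *
delta([*tow((76,-60)),.071])
E
```

```text
time_s: 24.3
position: [0.4913, 0.2199, 0.0711]
tcp_rot: [[-0.001, 0.267, 0.964], [-0.0, 0.964, -0.267], [-1.0, -0.001, -0.001]]
force: [-2.0, -0.6, 6.0]
opening: 0.009
pos [0.4913 0.2199 0.0711] board [ 74.8 -60.3] F [-2.  -0.6  6. ] open 0.00878597226581948
dp [0.1 0.3 1.2] yaw 0.05
```

```bash
python3 -m inch '{"dp":[[0.5,0,0],[0.5,0,0],[0.4,0,0],[0,0,0],[0,0,0]],"yaw":[0,0,0,0,0]}' 0;  python3 - <<'E'
from h import *
delta([*tow((76,-60)),.071])
E
```

```text
time_s: 24.72
position: [0.4914, 0.2199, 0.0709]
tcp_rot: [[-0.0, 0.267, 0.964], [-0.0, 0.964, -0.267], [-1.0, -0.0, -0.0]]
force: [-3.1, -0.4, 15.3]
opening: -0.001
pos [0.4914 0.2199 0.0709] board [ 74.9 -60.2] F [-3.1 -0.4 15.3] open -0.0006526281629925066
dp [-0.1  0.2  1.1] yaw 0.06
```

It's firm against the end stop: 15 N and no further travel. I'll back off and check.

```bash
python3 -m inch '{"dp":[[-5,0,0],[-20,0,0],[-30,0,0],[-30,0,0],[-15,0,0],[0,0,-35],[0,0,-38],[0,0,-38],[0,0,-38],[0,0,-35],[0,0,-20],[0,0,0],[0,0,0]],"yaw":[0,0,0,0,0,0,0,0,0,0,0,0,0]}' 0;  python3 - <<'E'
from h import *
from rig import bot
delta([*tow((76,-60)),.071])
for n,b in(('top',(135,305,190,310)),('side',(180,270,160,240))):
    c=bot.capture(n);crop(c,*b,4.7 if n=='top' else 7,f'pics/{n}10.png');pickle.dump(c,open(n+'10.pkl','wb'))
    cv2.imwrite(f'pics/{n}10f.png',c['color'][:,:,::-1])
t=pickle.load(open('top10.pkl','rb'));s=c;pts=[]
for c,n in((t,'top'),(s,'side')):
    h=cv2.cvtColor(c['color'],cv2.COLOR_RGB2HSV)
    m=((h[:,:,0]<8)|(h[:,:,0]>172))&(h[:,:,1]>140)&(h[:,:,2]>60)
    a,b=(200,275) if n=='top' else (215,250)
    ys,xs=np.where(m);k=(xs>a)&(xs<b)&(ys>185)&(ys<240);print(n,k.sum(),xs[k].min(),xs[k].max(),ys[k].min(),ys[k].max());pts.append((xs[k].mean(),ys[k].mean()))
print('red at z .06',tob(onz(t,*pts[0],.06)).round(1))
E
```

```text
time_s: 25.8
position: [0.2948, 0.2746, 0.1694]
tcp_rot: [[0.001, 0.265, 0.964], [-0.0, 0.964, -0.265], [-1.0, 0.0, 0.001]]
force: [-0.1, 0.3, 0.6]
opening: 0.004
pos [0.2948 0.2746 0.1694] board [-129.2  -60.1] F [-0.1  0.3  0.6] open 0.003935332090980332
dp [ 98.5  -0.5 205.1] yaw 0.18
top 95 247 257 216 239
side 63 216 240 206 217
red at z .06 [ 69.9 -59.6]
```

View pics/top10.png

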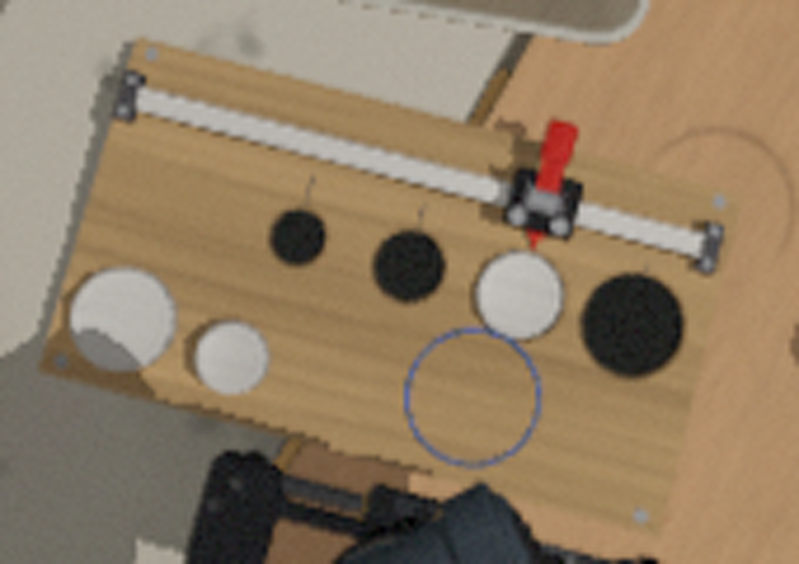

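View pics/side10.png

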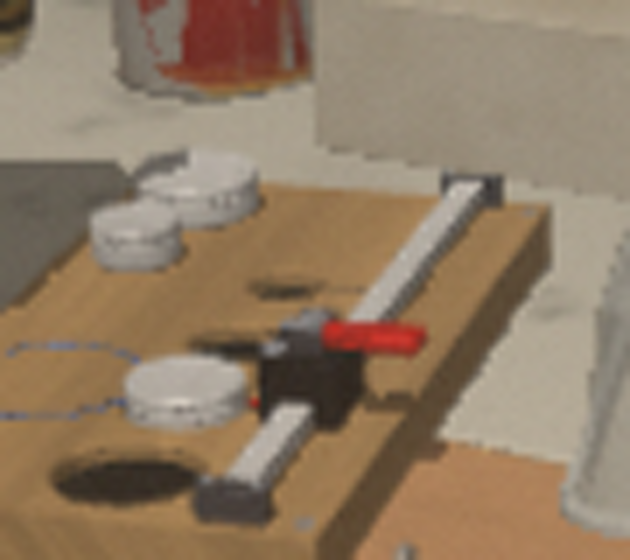

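View pics/side10f.png

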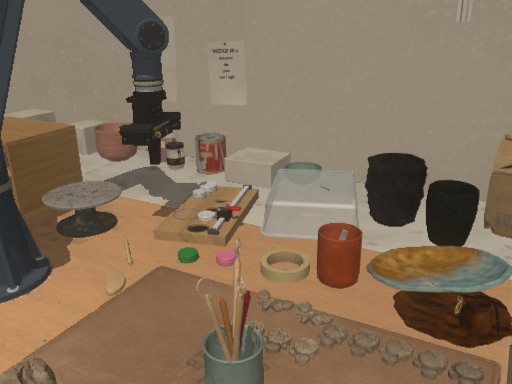

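```bash
python3 - <<'E'
from h import *
t=pickle.load(open('top10.pkl','rb'));s=pickle.load(open('side10.pkl','rb'))
h=cv2.cvtColor(t['color'],cv2.COLOR_RGB2HSV)
m=((h[:,:,0]<8)|(h[:,:,0]>172))&(h[:,:,1]>140)&(h[:,:,2]>60)
ys,xs=np.where(m);k=(xs>240)&(xs<256)&(ys>236)&(ys<245);print('pointer',list(zip(xs[k],ys[k])),tob(onz(t,xs[k].mean(),ys[k].mean(),.032)).round(1))
p,e=tri(t,(135+563/4.7-.5,190+125/4.7-.5),s,(180+425/7-.5,160+340/7-.5));print('tip',tob(p).round(1),p[2].round(4),e.round(4))
E
python3 -c "
from rig import bot
print(bot.hand_in())"
```

```text
pointer [(np.int64(247), np.int64(238)), (np.int64(247), np.int64(239)), (np.int64(248), np.int64(239)), (np.int64(249), np.int64(239)), (np.int64(250), np.int64(239)), (np.int64(248), np.int64(240)), (np.int64(249), np.int64(240)), (np.int64(250), np.int64(240)), (np.int64(248), np.int64(241)), (np.int64(248), np.int64(242))] [ 31.5 -59.3]
tip [ 89.4 -58.8] 0.0546 0.0022
the job is handed in; nothing more can be done
None
```

The job is done and handed in at about 26 s of the 61 s allowed; no verdict was reported.

- **Plug:** The ringed plug was the 44 mm one. I gripped it and slid it along the board under light down-pressure to hole_44. There it lowered 3 mm into the hole with no contact force and dropped the rest of the way on release. I then pressed it with 16 N; its top was at about 34 mm, which is the home height.
- **Stop:** I slid it with the lever open, then regripped it and moved it about 1 mm further, because it first sat about 1 mm short. Before locking, the grip reading put it at board y = -60.4. After locking, the camera put the pointer at y = -59.3 and the lever's middle at y = -59.6. The hole centre is at -60. These readings spread over about 1 mm, within the camera calibration.
- **Lever:** I flipped it to the back and pressed until it would not move further at 15 N. Its tip measured at board x = 89 mm and 55 mm above the bench; level would be x = 90 and 56 mm.

In the last pictures the two idle plugs, the mug, the tape roll and the green and pink look-alikes all appear where they were, and the robot is clear of everything. At one point I lowered the open fingers around the plug by mistake; it touched nothing and I redid the press with them closed.

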